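# Switch the shop radio to its middle source

### The arm

A 6-joint arm with a two-finger parallel gripper is mounted at the origin on a cart in front of the work surface, level with it; the furniture and walls round the work are solid. World frame = base frame: x ahead of the robot, y to its left, z up, the work surface at z = 0. Lengths are in m, angles in rad, forces in N, time in s.
With the tool pointing down it reaches from about 0.275 to 0.775 m from the base axis. Payload 14.6 kg.
Tool frame: the origin (TCP) lies between the finger pads; the fingertips stand 14 mm ahead of it and the grasp point (between the pads) lies 5 mm behind it; z points along the fingers, y is the line along which they close (so a half turn about z gives the same grasp; the last joint's range is limited). The gripper opens to 85 mm and grips with 20 to 120 N. Pads are 22 mm wide; open, the fingers measure 114 mm over their backs; the gripper's body (76 mm by 85 mm) begins 54 mm behind the grasp point. The pads swing forward as they close: fully open they stand 13 mm farther back than shut.
Start: joints at [-1.372, 0.263, -0.048, 1.259, 0, 1.415], TCP at [0.182, -0.492, 0.245] pointing down, gripper open.
Joint ranges: [-2.65, 2.65], [-0.89, 1.7], [-1.18, 1.37], [-2.13, 2.11], [-1.35, 1.29], [-3.14, 3.14]. Speed limits (rad/s): [1.89, 1.89, 2.57, 2.79, 3.14, 3.14].

### API

Orientations are given as [roll, pitch, yaw] about the fixed x, y, z axes, in that order (R = Rz(yaw) Ry(pitch) Rx(roll)).
In Python, from cell import * gives the robot as it stands.
- The arm moves only by the tool servo_tool, never from a script. Its arguments are lists of equal length, an entry for each row: "gripper": the closure in counts, from 0 (fully open) to 255 (shut); "linear": the shift along the tool's x, y, z as a fraction of full scale, a list of three; "rotation": the turn, a rotation vector about the tool's x, y, z as a fraction of full scale, a list of three. A call has 1 to 12 rows; each row shifts and turns the commanded pose from where the row before left it, along the tool's axes as they then stand; what a row does not reach is not made up. Full scale, the value 1, is 20 cm for a shift and 90 degrees for a turn. A row lasts 1/8 s, in which the tool goes at most 62.5 mm and 10.7 degrees, less where a joint would pass 70% of its speed; a pose out of reach is approached as far as the arm can. A call with a number of a shift or a turn outside -1 to 1 is refused whole. A call with a gripper value outside its range is refused whole. The fingers move at their own pace and stop on an object; the grip force is fixed at half the most. Time passes only in rows, so rows that do not move let the fingers close. It gives the time, the measured TCP pose, the force, the opening and the grip force at its end, in the units of the state.
- read_state(): the state, without advancing time (a new reading comes with each control period).
- read_camera(name): name is "scene" or "top"; returns the picture (400x640x3 uint8, red, green, blue); there is no depth.
- get_calibration(name): a dict with "fx", "fy", "cx", "cy" (pixels), "rvec" (rotation vector, rad) and "tvec" (3), from world to camera coordinates, as OpenCV has them. Camera axes: x right, y down, z forward; pixel columns grow to the right and rows downward; lengths in m; the calibration is good to about 2 mm. A picture is of the moment at which its call begins. get_calibration takes no time and is no camera call.
- hand_in(): hands the job in; it is judged then, once.
Trained networks look in the newest picture that a camera, given by its name, has taken for a name from the list of things; names that differ only in an ending like _2 or _b are one class to them, and where a whole thing is asked for, a point or a joint stands for the part that bears it (a point fixed in the world has none). Each returns a list of dicts, best first, with "confidence" (0 to 1); they miss things now and then, are a little off and sometimes report something else, mostly with a low value. They report only what shows in the picture. A call takes as long as a camera call.
- look_for(camera, name): "bbox" ([left, top, right, bottom] in pixels, round what is visible of it).
- silhouettes(camera, name): "pixels" (400x640 bool, what is visible of it) and "bbox" ([left, top, right, bottom] in pixels, round what is visible of it).
- place_of(camera, name): "pixel" ([column, row] in pixels: a listed point, or the origin of a listed thing).
The state is a dict: "clock": time; "qpos": joint angles; "qd": joint speeds; "joint_efforts": joint torques, N m; "ee_pos": TCP position; "tool_rot": TCP orientation; "contact_force": force on the tool from outside, world axes, zero at the start; "ft_torque": the same for the moment, N m; "opening": finger opening in m; "finger_force": force on a finger pad.
Only numpy, scipy, OpenCV 4.12 (cv2) and the standard library are available. Lean on these libraries where they do the work, as an engineer would, in place of code of your own. Each camera call takes 0.05 s, during which the arm holds its last target. There are 200 camera calls.

### The job

With closed fingertips, gently turn the big knurled dial on the counter radio one click clockwise, so that its white line goes from the first mark to the middle, orange mark and not past it, then press the radio's green start button right down and let it come up again. Do not grip, lift or shove the radio, and leave the small things around it where they stand.

Things in the scene. Friction and masses are not known exactly. Their poses are not given: they have to be found in the camera images.
- radio: counter radio, a grey box with wooden ends, loose on the counter, about 1.8 kg, 130 (x) x 230 (y) x 60 (z) mm. Origin: centre of its underside; z up; its -x side has the black grille and looks towards the robot. On top: the dial, axis at x 0, y +47 mm, in a grey collar (outer radius 61, inner 47 mm, top 77 mm above the counter); green button at x 0, y -70 mm.
- dial_top (a point): centre of the dial's flat top, 84 mm above the counter. Dial: black ribbed rubber disc, 90 mm across, 16 mm thick, upright axis, white line to the rim, nothing sticks out. A fingertip pressing on it 25 to 35 mm from the axis and sweeping round in an arc turns it (friction about 0.8 or more). It is sprung: gives 6 mm down, 1.3 N at first, 9 N at the bottom; turns at any depth.
- dial (a joint): angle of the dial in rad, growing clockwise as seen from above. It clicks into three sprung detents: 0 (white line at the first mark, where it starts), 0.8 (middle mark), 1.6 (third mark). It takes about 0.06 N m to leave a detent; past 0.4 it falls forward by itself to 0.8, past 1.2 on to 1.6.
- start_button_top (a point): centre of the top of the green round push button, 28 mm across, in a small black housing on top of the radio; it is pressed straight down, 6 mm of travel, fully down at 5 N, and springs back.
- start_button (a joint): travel of the green button in m: 0 up, 0.006 fully down
- glass_1: drinking glass, 62 mm across, 83 mm tall, loose, to the right (-y) of the radio; origin at the centre of its underside
- glue_stick: upright glue stick with green cap, 26 mm across, 91 mm tall, loose, to the right of the radio; origin at the centre of its underside
- lighter_1: red lighter lying flat, 79 x 24 x 12 mm, loose, to the left (+y) of the radio; origin at the centre of its underside
- rubber_stamp: rubber stamp with wooden foot standing upright, 25 x 44 x 73 mm, loose, to the left of the radio; origin at the centre of its underside
- middle_mark (a point): the orange bar, 10 x 4.5 mm, painted on the top of the grey collar round the dial, 54 mm from the dial's axis towards the radio's +x (far side), 77 mm above the counter: where the dial's white line must point. A white bar 46 degrees to its left (towards +y) is the first mark, one 46 degrees to its right the third.

How it is judged:
On the way, in this order (a step that is already met when the one before it is completed fails the run):
1. the dial has clicked into its middle detent (value of joint dial between 0.68 and 0.92 rad and contact force between the fingers and dial below 0.3 N), for 0.2 s.
2. the green button is pressed right down (value of joint start_button above 0.0045 m), for 0.05 s.
At the end, for the whole second after the job is handed in: The dial rests in its middle detent (0.8 rad, within 0.12), the green button, pressed at least 4.5 mm down after the dial was set and let go, is up again (under 1.5 mm), the radio stands level within 30 mm of where it stood and each small thing within 25 mm of where it stood (value of joint dial between 0.68 and 0.92 rad and velocity of joint dial between -0.1 and 0.1 rad/s and value of joint start_button below 0.0015 m and distance of radio from where it was at the start of the episode below 0.03 m and angle between radio's own z axis and vertical below 0.05 rad and distance of each of glass_1, glue_stick, lighter_1, rubber_stamp from where it was at the start of the episode below 0.025 m); the robot touches nothing.
It fails at once if the dial was turned past the middle detent towards the third mark (value of joint dial above 1.2 rad).
It fails at once if the dial was gripped or pressed hard (over 35 N) (contact force between the fingers and dial above 35 N).
It fails at once if the radio was lifted or shoved away (over 30 mm) (distance of radio from where it was at the start of the episode above 0.03 m).
It fails at once if the radio was lifted or tipped (height (world z) of radio above 0.012 m or angle between radio's own z axis and vertical above 0.12 rad).
It fails at once if one of the small things was moved, lifted or knocked over (distance of any of glass_1, glue_stick, lighter_1, rubber_stamp from where it was at the start of the episode above 0.025 m or angle between any of glass_1, glue_stick, rubber_stamp's own z axis and vertical above 0.5 rad).
It also fails if it takes over 40 s, if anything falls off the work surface, if the arm or the gripper's body presses on something with over 40 N, if the wrist force passes 120 N, or if a joint passes its speed limit or range.

## Working session

There is one attempt and no reset: what is moved stays moved. The work goes in short steps, Python scripts to look and compute and a tool call to move; the robot and the scene stay as the last step left them, time stands still between calls to the robot, and variables do not carry over. Pictures are saved under pics/ and viewed, at most 10 in all, crops included, and the job is handed in when it is done.

Besides the shell and the picture viewer there is one more tool, called as name(argument=value, ...), one argument or row to a line, values as JSON. servo_tool: Moves the arm, as the interface text tells. Shift numbers are shares of 20 cm and turn numbers shares of 90 degrees, none past 1 either way. Its arguments: {"type":"object","properties":{"gripper":{"type":"array","items":{"type":"number"}},"linear":{"type":"array","items":{"type":"array","items":{"type":"number","minimum":-1,"maximum":1}}},"rotation":{"type":"array","items":{"type":"array","items":{"type":"number","minimum":-1,"maximum":1}}}},"required":["gripper","linear","rotation"]}

```bash
mkdir -p pics; cat > h.py <<'E'
from cell import *
import numpy as np, cv2
def ray(cam,px,z):
    c=get_calibration(cam);R=cv2.Rodrigues(np.array(c["rvec"],float))[0];t=np.array(c["tvec"],float)
    d=R.T@np.array([(px[0]-c["cx"])/c["fx"],(px[1]-c["cy"])/c["fy"],1]);o=-R.T@t
    return o+d*(z-o[2])/d[2]
E
python3 - <<'E'
from h import *
for c in("top","scene"):
    im=read_camera(c);cv2.imwrite(f"pics/{c}0.png",im[:,:,::-1])
    for n,z in(("dial_top",.084),("start_button_top",.075),("middle_mark",.077),("radio",0),("glass_1",0),("glue_stick",0),("rubber_stamp",0),("lighter_1",0)):
        for r in place_of(c,n)[:1]: print(c,n,np.round(r["pixel"],1),round(r["confidence"],2),ray(c,r["pixel"],z).round(4))
s=read_state();print(s["clock"],s["ee_pos"],s["tool_rot"],s["opening"])
E
```

```text
top dial_top [238.9 201.6] 0.65 [0.4421 0.1026 0.084 ]
top start_button_top [291.8 187.1] 0.65 [ 0.4722 -0.0095  0.075 ]
top middle_mark [228.8 172.2] 0.96 [0.5058 0.1252 0.077 ]
top radio [264.6 194.4] 0.93 [0.4618 0.057  0.    ]
top glass_1 [229.7 172.6] 0.66 [0.5132 0.137  0.    ]
top glue_stick [329.7 163. ] 0.43 [ 0.5325 -0.0937  0.    ]
top rubber_stamp [203.7 239.4] 0.59 [0.3605 0.1969 0.    ]
top lighter_1 [200.2 208.9] 0.77 [0.4304 0.2049 0.    ]
scene dial_top [359.9 186.5] 0.94 [0.4434 0.0977 0.084 ]
scene start_button_top [344.4 206.7] 0.51 [0.4698 0.0016 0.075 ]
scene middle_mark [377.6 192.5] 0.6 [0.4923 0.1127 0.077 ]
scene radio [355.5 223. ] 0.74 [0.4684 0.0502 0.    ]
scene glass_1 [314.3 250.9] 0.76 [ 0.4705 -0.1152  0.    ]
scene glue_stick [336.1 258.6] 0.66 [ 0.5325 -0.1033  0.    ]
scene rubber_stamp [358.3 190.7] 0.52 [0.3632 0.1925 0.    ]
0.9 [ 0.18189937 -0.49248741  0.24528407] [-3.14158971e+00  6.33009746e-06  3.53813424e-01] 0.08495188095875147
```

View pics/top0.png

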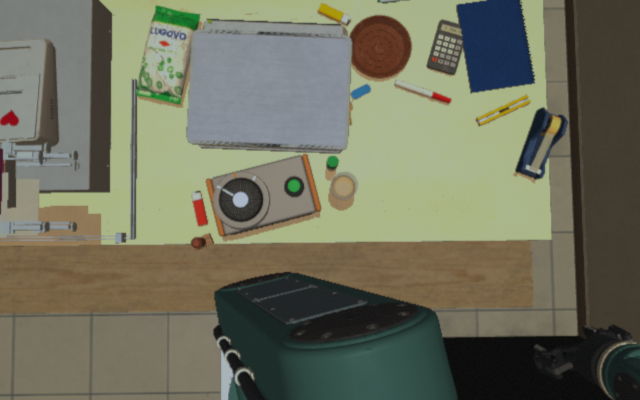

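View pics/scene0.png

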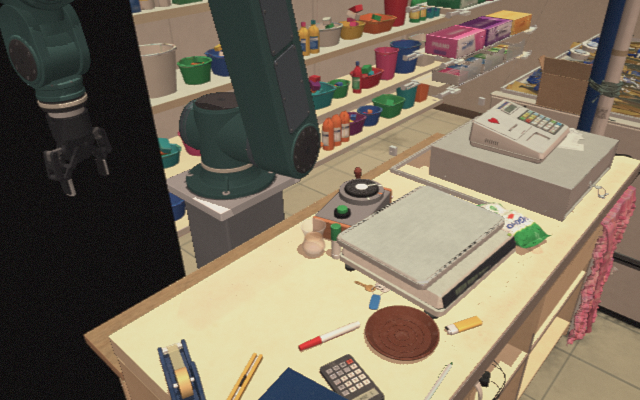

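```bash
python3 - <<'E'
from h import *
a=cv2.imread("pics/top0.png")[140:260,180:370]
b=cv2.imread("pics/scene0.png")[160:270,290:420]
cv2.imwrite("pics/c.png",np.hstack([cv2.resize(a[:,:],None,fx=4,fy=4,interpolation=2)]))
for cam,f in(("top","top0"),("scene","scene0")):
    im=cv2.cvtColor(cv2.imread(f"pics/{f}.png"),cv2.COLOR_BGR2HSV)
    g=cv2.inRange(im,(45,120,60),(80,255,255))
    n,_,st,ce=cv2.connectedComponentsWithStats(g)
    for i in range(1,n):
        if 30<st[i][4]<600: print(cam,"green",ce[i].round(1),st[i],ray(cam,ce[i],.075).round(4))
    for n in("radio","dial_top","start_button_top"):
        r=silhouettes(cam,n)
        if r:
            m=r[0]["pixels"].astype(np.uint8);print(cam,n,r[0]["confidence"],r[0]["bbox"],m.sum(),cv2.minAreaRect(cv2.findNonZero(m)))
E
```

```text
top green [161.1  96.8] [136  90  45  14 193] [0.6719 0.2717 0.075 ]
top green [332.2 161.5] [327 156  11  12  97] [ 0.5263 -0.0971  0.075 ]
top green [293.5 185.5] [287 179  14  14 144] [ 0.4756 -0.0133  0.075 ]
top radio 0.67 [204.8, 153.7, 319.8, 237.2] 6423 ((262.7623291015625, 195.22891235351562), (61.911827087402344, 106.664306640625), 75.3236083984375)
top dial_top 0.83 [216.6, 179.6, 264.1, 222.5] 1497 ((240.25, 199.74998474121094), (42.42641067504883, 43.13351821899414), 45.0)
top start_button_top 0.59 [285.9, 180.8, 300.8, 192.6] 120 ((293.5, 186.0), (12.0, 11.0), 90.0)
scene green [416.    1.4] [412   0  11   5  35] [-1.0401  2.6212  0.075 ]
scene green [203.9  59.7] [198  57  13   8  50] [-0.9561  0.6095  0.075 ]
scene green [185.3  62.4] [178  59  13   7  47] [-0.9865  0.522   0.075 ]
scene green [195.5  74.7] [181  65  30  19 293] [-0.781   0.4347  0.075 ]
scene green [365.5  68.1] [362  65   9   8  34] [-0.2516  1.0047  0.075 ]
scene green [338.7  81.8] [330  80  17   6  33] [-0.2141  0.7706  0.075 ]
scene green [339.8  92.2] [333  86  14  12  82] [-0.1224  0.6713  0.075 ]
scene green [387.7  99.6] [374  96  28  10 148] [0.0796 0.7242 0.075 ]
scene green [390.4 110.9] [381 104  22  13 132] [0.1593 0.632  0.075 ]
scene green [341.7 209. ] [337 206  11   7  59] [ 0.4719 -0.0115  0.075 ]
scene green [528.7 236. ] [515 223  33  25 430] [0.8802 0.1818 0.075 ]
scene green [335.1 229.9] [332 224   8  16  58] [ 0.5214 -0.0938  0.075 ]
scene radio 0.82 [314.2, 179.6, 391.6, 238.8] 2359 ((350.5898742675781, 202.44381713867188), (40.5979118347168, 81.72582244873047), 57.9946174621582)
scene dial_top 0.67 [348.0, 181.9, 377.6, 195.9] 478 ((362.0, 188.0), (18.0, 32.0), 90.0)
```

View pics/c.png

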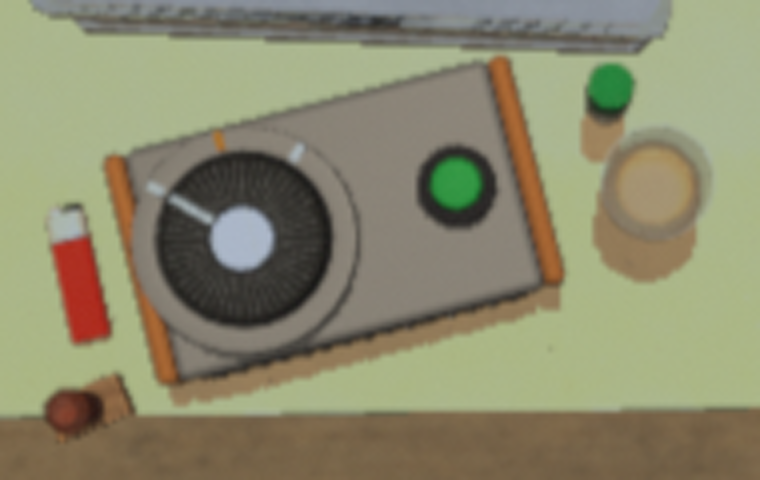

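The views show the radio yawed about +14°. In the top picture the dial centre is at about (240.7, 199.5), the green button at (293.5, 185.5), and the orange mark at (235, 175). The white line sits at the first mark. First I close the fingers and turn the wrist.

servo_tool(
  gripper=[255,255,255,255,255,255,255,255,255],
  linear=[
    [0,0,0],
    [0,0,0],
    [0,0,0],
    [0,0,0],
    [0,0,0],
    [0,0,0],
    [0,0,0],
    [0,0,0],
    [0,0,0],
  ],
  rotation=[
    [0,0,-0.11],
    [0,0,-0.11],
    [0,0,-0.11],
    [0,0,-0.11],
    [0,0,-0.11],
    [0,0,-0.11],
    [0,0,-0.11],
    [0,0,-0.11],
    [0,0,-0.11],
  ],
)

```text
clock: 2.33
ee_pos: [0.1819, -0.4925, 0.2453]
tool_rot: [-3.142, -0.0, 1.915]
contact_force: [-0.5, 0.2, 0.1]
opening: -0.0002
finger_force: 0.0
```

servo_tool(
  gripper=[255,255,255,255,255,255,255,255,255,255,255,255],
  linear=[
    [0.18,0.188,0],
    [0.18,0.188,0],
    [0.18,0.188,0],
    [0.18,0.188,0],
    [0.18,0.188,0],
    [0.18,0.188,0],
    [0.18,0.188,0],
    [0.18,0.188,0],
    [0.18,0.188,0],
    [0.18,0.188,0],
    [0.18,0.188,0],
    [0,0,0],
  ],
  rotation=[
    [0,0,0],
    [0,0,0],
    [0,0,0],
    [0,0,0],
    [0,0,0],
    [0,0,0],
    [0,0,0],
    [0,0,0],
    [0,0,0],
    [0,0,0],
    [0,0,0],
    [0,0,0],
  ],
)

```text
clock: 3.82
ee_pos: [0.4416, 0.0209, 0.2451]
tool_rot: [3.141, -0.0, 1.913]
contact_force: [0.3, -0.2, 0.1]
opening: -0.0001
finger_force: 0.0
```

```bash
python3 - <<'E'
from h import *
from scipy.spatial.transform import Rotation as R
s=read_state();print(s["clock"],s["ee_pos"],s["tool_rot"],s["opening"],s["qpos"],s["contact_force"])
M=R.from_euler("xyz",s["tool_rot"]).as_matrix();a=np.array([.4466,.0987,.125])
print("frac", M.T@(a-.028*M[:,0]*[1,1,0]-s["ee_pos"])/.2)
print(ray("top",(240.7,199.5),.084))
E
```

```text
3.825 [0.44156281 0.02087737 0.24508244] [ 3.14147941e+00 -3.80474525e-04  1.91341709e+00] -5.5236306599520055e-05 [-1.37734149e-01  1.21143335e-01 -2.33830197e-01  1.21589818e+00
  3.89746284e-04  1.09044142e+00] [ 0.29862206 -0.17808143  0.09816161]
frac [0.21780708 0.15437925 0.60051258]
[0.4464669  0.09880359 0.084     ]
```

servo_tool(
  gripper=[255,255,255,255,255,255],
  linear=[
    [0.109,0.077,0],
    [0.109,0.077,0],
    [0,0,0.2],
    [0,0,0.2],
    [0,0,0.2],
    [0,0,0],
  ],
  rotation=[
    [0,0,0],
    [0,0,0],
    [0,0,0],
    [0,0,0],
    [0,0,0],
    [0,0,0],
  ],
)

```text
clock: 4.58
ee_pos: [0.4536, 0.069, 0.1238]
tool_rot: [-3.138, -0.001, 1.908]
contact_force: [0.5, 1.4, 1.4]
opening: 0.0002
finger_force: 0.0
```

```bash
python3 - <<'E'
from h import *
s=read_state();print(s["clock"],s["ee_pos"],s["tool_rot"],s["contact_force"],s["qpos"])
a=read_camera("top")[140:260,180:370,::-1];b=read_camera("scene")[160:250,290:420,::-1]
f=lambda i,k:cv2.resize(i,None,fx=k,fy=k,interpolation=2)
a=f(a,4)[:,:400];b=cv2.resize(b,(400,277),interpolation=2)
cv2.imwrite("pics/d.png",np.hstack([a,np.vstack([b,np.zeros((203,400,3),np.uint8)])]))
E
```

```text
4.575 [0.45362655 0.06896128 0.12378792] [-3.13752125e+00 -1.44502628e-03  1.90801437e+00] [0.45810839 1.38461496 1.41961979] [-2.69784808e-02  2.30546147e-01 -4.43479258e-01  9.01089998e-01
 -9.99887060e-05  1.20659707e+00]
```

View pics/d.png

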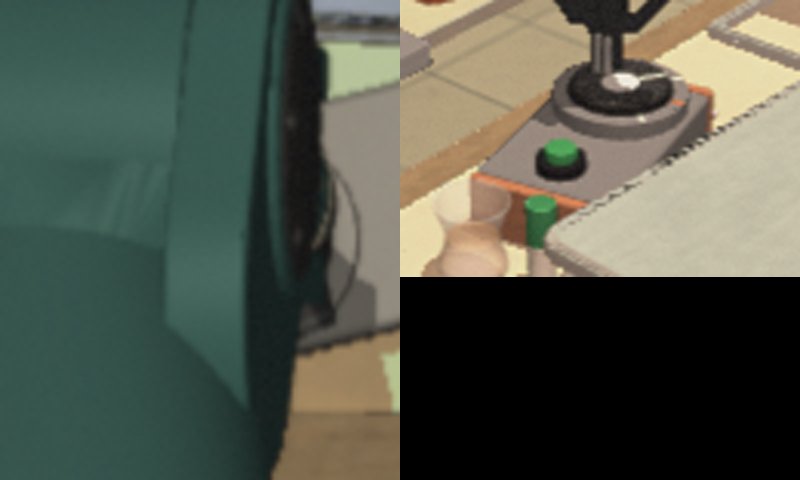

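The picture shows the closed fingertips above the near-right part of the dial. In the scene camera the white line is still at the first mark. I lower the tool to just above contact.

servo_tool(
  gripper=[255,255,255,255,255,255],
  linear=[
    [0,0,0.04],
    [0,0,0.04],
    [0,0,0.02],
    [0,0,0.01],
    [0,0,0],
    [0,0,0],
  ],
  rotation=[
    [0,0,0],
    [0,0,0],
    [0,0,0],
    [0,0,0],
    [0,0,0],
    [0,0,0],
  ],
)

```text
clock: 5.42
ee_pos: [0.4554, 0.0696, 0.1034]
tool_rot: [3.141, 0.0, 1.909]
contact_force: [-0.6, -0.1, -0.2]
opening: 0.0001
finger_force: 0.0
```

servo_tool(
  gripper=[255,255,255,255],
  linear=[
    [0,0,0.01],
    [0,0,0.01],
    [0,0,0],
    [0,0,0],
  ],
  rotation=[
    [0,0,0],
    [0,0,0],
    [0,0,0],
    [0,0,0],
  ],
)

```text
clock: 5.92
ee_pos: [0.4553, 0.0696, 0.0993]
tool_rot: [-3.142, -0.0, 1.909]
contact_force: [-0.8, -0.1, -0.1]
opening: 0.0
finger_force: 0.0
```

servo_tool(
  gripper=[255,255,255,255],
  linear=[
    [0,0,0.01],
    [0,0,0.005],
    [0,0,0],
    [0,0,0],
  ],
  rotation=[
    [0,0,0],
    [0,0,0],
    [0,0,0],
    [0,0,0],
  ],
)

```text
clock: 6.42
ee_pos: [0.4554, 0.0696, 0.0964]
tool_rot: [3.141, 0.0, 1.909]
contact_force: [0.4, -1.1, 1.6]
opening: -0.0003
finger_force: 0.9
```

servo_tool(
  gripper=[255,255,255],
  linear=[
    [0,0,0.012],
    [0,0,0],
    [0,0,0],
  ],
  rotation=[
    [0,0,0],
    [0,0,0],
    [0,0,0],
  ],
)

```text
clock: 6.8
ee_pos: [0.4554, 0.0696, 0.094]
tool_rot: [3.141, 0.0, 1.909]
contact_force: [-0.4, -1.2, 5.0]
opening: -0.0002
finger_force: 2.4
```

servo_tool(
  gripper=[255,255,255,255,255,255,255,255,255,255],
  linear=[
    [0.0006,-0.0133,0],
    [0.0006,-0.0133,0],
    [0.0006,-0.0133,0],
    [0.0006,-0.0133,0],
    [0.0006,-0.0133,0],
    [0.0006,-0.0133,0],
    [0.0006,-0.0133,0],
    [0.0006,-0.0133,0],
    [0,0,0],
    [0,0,0],
  ],
  rotation=[
    [0,0,0.0556],
    [0,0,0.0556],
    [0,0,0.0556],
    [0,0,0.0556],
    [0,0,0.0556],
    [0,0,0.0556],
    [0,0,0.0556],
    [0,0,0.0556],
    [0,0,0],
    [0,0,0],
  ],
)

```text
clock: 8.05
ee_pos: [0.4345, 0.0701, 0.0939]
tool_rot: [-3.141, -0.001, 1.212]
contact_force: [0.3, 3.2, 4.2]
opening: -0.0001
finger_force: 2.3
```

```bash
python3 - <<'E'
from h import *
s=read_state();print(s["clock"],s["ee_pos"],s["tool_rot"],s["contact_force"])
b=read_camera("scene")[165:225,320:400,::-1]
cv2.imwrite("pics/e.png",cv2.resize(b,None,fx=7,fy=7,interpolation=2))
E
```

```text
8.05 [0.43448343 0.07009542 0.09390869] [-3.14142239e+00 -5.27706995e-04  1.21227189e+00] [0.27923766 3.23687976 4.17754384]
```

View pics/e.png

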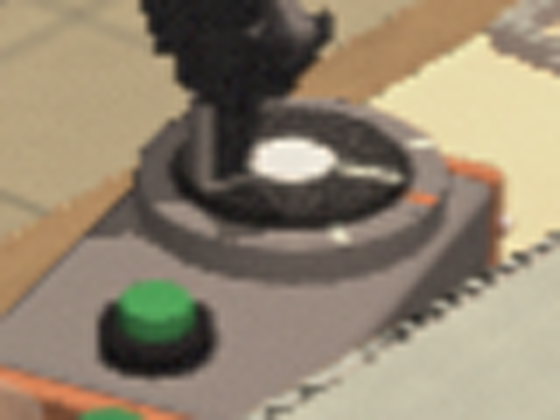

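The line now points almost at the orange mark, well past halfway. I lift off and let it settle.

servo_tool(
  gripper=[255,255,255,255,255,255],
  linear=[
    [0,0,-0.05],
    [0,0,-0.15],
    [0,0,0],
    [0,0,0],
    [0,0,0],
    [0,0,0],
  ],
  rotation=[
    [0,0,0],
    [0,0,0],
    [0,0,0],
    [0,0,0],
    [0,0,0],
    [0,0,0],
  ],
)

```text
clock: 8.85
ee_pos: [0.4342, 0.0699, 0.1334]
tool_rot: [-3.141, 0.0, 1.21]
contact_force: [-0.8, -0.7, 0.1]
opening: 0.0
finger_force: 0.0
```

```bash
python3 - <<'E'
from h import *
from scipy.spatial.transform import Rotation as R
s=read_state();print(s["clock"],s["ee_pos"],s["tool_rot"],s["contact_force"])
M=R.from_euler("xyz",s["tool_rot"]).as_matrix()
print("frac", M.T@(np.array([.475,-.0135,.125])-s["ee_pos"])/.2)
b=read_camera("scene")[165:225,320:400,::-1]
cv2.imwrite("pics/f.png",cv2.resize(b,None,fx=7,fy=7,interpolation=2))
E
```

```text
8.85 [0.43416181 0.06985539 0.13344879] [-3.14074461e+00  3.83691163e-04  1.21022481e+00] [-0.81464411 -0.6878984   0.14917144]
frac [-0.31791962  0.33813899  0.04207921]
```

View pics/f.png

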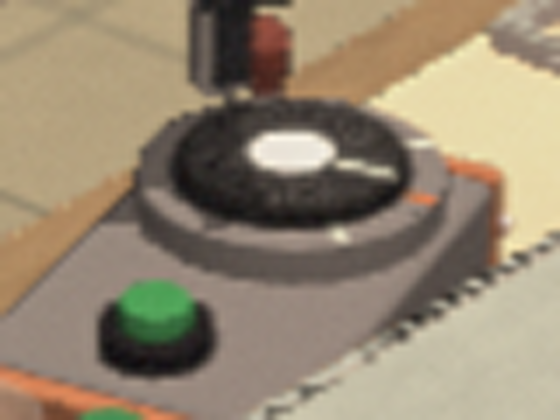

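The line points near the orange mark. I check it numerically while moving above the button.

servo_tool(
  gripper=[255,255,255,255,255],
  linear=[
    [-0.106,0.113,0],
    [-0.106,0.113,0],
    [-0.106,0.112,0],
    [0,0,0.04],
    [0,0,0],
  ],
  rotation=[
    [0,0,0],
    [0,0,0],
    [0,0,0],
    [0,0,0],
    [0,0,0],
  ],
)

```text
clock: 9.52
ee_pos: [0.4744, -0.013, 0.1251]
tool_rot: [-3.14, 0.0, 1.21]
contact_force: [0.1, 0.1, 0.8]
opening: -0.0002
finger_force: 0.0
```

```bash
python3 - <<'E'
from h import *
c=get_calibration("scene");K=np.array([[c["fx"],0,c["cx"]],[0,c["fy"],c["cy"]],[0,0,1]])
yaw=np.radians(14)
pr=lambda p:cv2.projectPoints(np.array([p],float),np.array(c["rvec"],float),np.array(c["tvec"],float),K,None)[0].ravel()
crop=lambda p:((p-[320,165])*7).round()
A=np.array([.4465,.0988,.084]);print("hub",crop(pr(A)))
for d in(0,.4,.65,.8,.95,1.6):
    t=yaw+.8-d; print(d,crop(pr(A+[.043*np.cos(t),.043*np.sin(t),0])),"mark",crop(pr(A+[.054*np.cos(t),.054*np.sin(t),-.007])))
s=read_state();print(s["clock"],s["ee_pos"],s["contact_force"])
b=read_camera("scene")[165:225,320:400,::-1]
cv2.imwrite("pics/g.png",cv2.resize(b,None,fx=7,fy=7,interpolation=2))
E
```

```text
hub [287. 152.]
0 [390. 134.] mark [416. 145.]
0.4 [399. 155.] mark [427. 172.]
0.65 [395. 169.] mark [423. 189.]
0.8 [390. 177.] mark [416. 199.]
0.95 [382. 184.] mark [406. 208.]
1.6 [326. 205.] mark [335. 235.]
9.525 [ 0.47443277 -0.01303031  0.12511539] [0.10015731 0.09440134 0.76168449]
```

View pics/g.png

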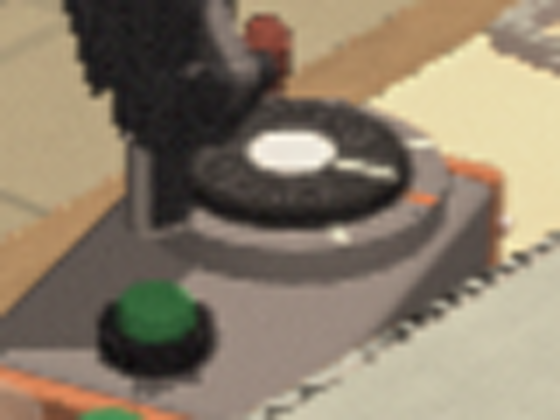

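The dial reads about 0.8: the line end is at (392,175) and I predicted (390,177). The fingertips are over the green button, so I descend.

servo_tool(
  gripper=[255,255,255,255,255],
  linear=[
    [0,0,0.06],
    [0,0,0.06],
    [0,0,0.03],
    [0,0,0],
    [0,0,0],
  ],
  rotation=[
    [0,0,0],
    [0,0,0],
    [0,0,0],
    [0,0,0],
    [0,0,0],
  ],
)

```text
clock: 10.2
ee_pos: [0.4753, -0.0135, 0.0961]
tool_rot: [3.141, 0.0, 1.21]
contact_force: [-1.0, -1.0, 1.0]
opening: 0.0
finger_force: 0.4
```

servo_tool(
  gripper=[255,255,255,255],
  linear=[
    [0,0,0.01],
    [0,0,0.01],
    [0,0,0],
    [0,0,0],
  ],
  rotation=[
    [0,0,0],
    [0,0,0],
    [0,0,0],
    [0,0,0],
  ],
)

```text
clock: 10.7
ee_pos: [0.4754, -0.0135, 0.092]
tool_rot: [3.141, -0.0, 1.21]
contact_force: [-0.2, 0.7, 3.6]
opening: -0.0003
finger_force: 1.8
```

servo_tool(
  gripper=[255,255,255,255],
  linear=[
    [0,0,0.007],
    [0,0,0.005],
    [0,0,0],
    [0,0,0],
  ],
  rotation=[
    [0,0,0],
    [0,0,0],
    [0,0,0],
    [0,0,0],
  ],
)

```text
clock: 11.2
ee_pos: [0.4755, -0.0135, 0.0899]
tool_rot: [3.141, -0.0, 1.21]
contact_force: [-2.2, 0.7, 11.2]
opening: -0.0001
finger_force: 6.0
```

It has bottomed: over 6 mm of travel, 11 N. I release and retract.

servo_tool(
  gripper=[255,255,255,255,255,255,255],
  linear=[
    [0,0,-0.05],
    [0,0,-0.2],
    [0,0,-0.2],
    [0,0,-0.2],
    [0,0,0],
    [0,0,0],
    [0,0,0],
  ],
  rotation=[
    [0,0,0],
    [0,0,0],
    [0,0,0],
    [0,0,0],
    [0,0,0],
    [0,0,0],
    [0,0,0],
  ],
)

```text
clock: 12.08
ee_pos: [0.4747, -0.0134, 0.2185]
tool_rot: [-3.14, 0.0, 1.21]
contact_force: [0.6, -0.6, -0.1]
opening: -0.0002
finger_force: 0.0
```

```bash
python3 - <<'E'
from h import *
s=read_state();print(s["clock"],s["ee_pos"],s["contact_force"])
b=read_camera("scene")[165:225,320:400,::-1]
cv2.imwrite("pics/i.png",cv2.resize(b,None,fx=7,fy=7,interpolation=2))
E
```

```text
12.075 [ 0.47469605 -0.01335504  0.21848858] [ 0.62015018 -0.58336585 -0.09266806]
```

View pics/i.png

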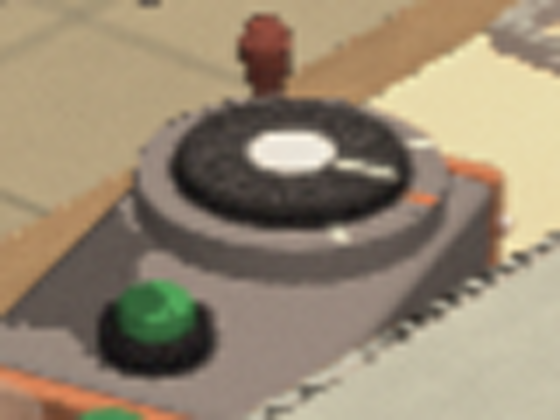

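The button is up at (157,310), the line is at the orange mark, the radio has not moved, and the arm is clear.

```bash
python3 -c "
from cell import *
print(hand_in())"
```

```text
the job is handed in; nothing more can be done
None
```

I turned the dial one click to the orange middle mark, pressed the green button right down and let it come up. The radio stayed in place and nothing around it was touched, and I handed the job in; no verdict came back.

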